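Unclip the large battery pack from its charging cradle

ROBOT

A 6-joint arm with a two-finger parallel gripper is mounted at the origin on the work surface. World frame = base frame: x ahead of the robot, y to its left, z up, the work surface at z = 0. Lengths are in m, angles in rad, forces in N, time in s.
With the tool pointing down it reaches from about 0.35 to 0.975 m from the base axis. Payload 4.9 kg.
Tool frame: the origin (TCP) lies on the centre line of the jaws, within the pads' length; the fingertips stand 14 mm ahead of it and the grasp point (between the pads) lies 5 mm behind it; z points along the fingers, y is the line along which they close (so a half turn about z gives the same grasp; the last joint's range is limited). The gripper opens to 85 mm and grips with 20 to 120 N. Pads are 22 mm wide; open, the fingers measure 114 mm over their backs; the gripper's body (76 mm by 85 mm) begins 54 mm behind the grasp point. The pads swing forward as they close: fully open they stand 13 mm farther back than shut.
Start: joints at [-1.38, 0.053, 1.613, -0, 1.476, -0.119], TCP at [0.191, -0.595, 0.245] pointing down, gripper open.
Joint ranges: [-3.01, 3.01], [-1.01, 2.22], [0.06, 2.58], [-1.02, 4.17], [0.09, 2.62], [-3.14, 3.14]. Speed limits (rad/s): [2.57, 2.57, 3.14, 3.14, 3.14, 3.14].

INTERFACE

Orientations are given as a unit quaternion [w, x, y, z].
In Python, from plant import * gives the robot as it stands.
- The arm moves only by the tool send_rows, never from a script. Its argument "steps" is a list of rows, each an object with "translation": the shift along the tool's x, y, z in cm, a list of three; "delta_rot": the turn, a rotation vector about the tool's x, y, z in rad, a list of three; "jaw": the finger opening in cm, from 0 to 8.54. In form: [{"translation": [dx, dy, dz], "delta_rot": [rx, ry, rz], "jaw": jaw}, ...]. A call has exactly 8 rows; each row is the pose to reach, as a shift and turn from the pose commanded when the call began, along the tool's axes at that moment; what a row does not reach only later rows make up. A row lasts 1/10 s, in which the tool goes at most 50 mm and 8.59 degrees, less where a joint would pass 70% of its speed; a pose out of reach is approached as far as the arm can. A call with a gripper value outside its range is refused whole. The fingers move at their own pace and stop on an object; the grip force is fixed at half the most. Time passes only in rows, so rows that repeat a pose let the fingers close, or fill a call up. It gives the time, the measured TCP pose, the force, the opening and the grip force at its end, in the units of the state.
- state(): the state, without advancing time (a new reading comes with each control period).
- grab_frame(name): name is "scene" or "top"; returns a dict with "pixels" (420x560x3 uint8, blue, green, red), "range_z" (420x560 float32, m along the optical axis (not along the pixel's ray), 0 where there is no reading), "fx", "fy", "cx", "cy" (pixels), "rvec" (rotation vector, rad) and "tvec" (3), from world to camera coordinates, as OpenCV has them. Camera axes: x right, y down, z forward; pixel columns grow to the right and rows downward; lengths in m; the calibration is good to about 2 mm. A picture is of the moment at which its call begins.
- job_done(): hands the job in; it is judged then, once.
The state is a dict: "time": time; "joint_pos": joint angles; "joint_vel": joint speeds; "joint_efforts": joint torques, N m; "tool_pos": TCP position; "tool_rot": TCP orientation; "contact_force": force on the tool from outside, world axes, zero at the start; "ft_torque": the same for the moment, N m; "gripper_width": opening from 0.0 (shut) to 1.0 (fully open); "grasp_force": force on a finger pad.
Only numpy, scipy, OpenCV 4.12 (cv2) and the standard library are available. Lean on these libraries where they do the work, as an engineer would, in place of code of your own. Each camera call takes 0.05 s, during which the arm holds its last target. There are 200 camera calls.

TASK

Take the larger of the two rechargeable battery packs out of its charging cradle on the blue repair mat: squeeze in the release button on its side, keep it squeezed, and pull the pack straight up. Then stand it upright on the floor of the shallow aluminium tray and let go, setting it down rather than dropping it. Leave the smaller pack in its own cradle.

Things in the scene. Friction and masses are not known exactly. Their poses are not given: they have to be found in the camera images.
- pack_large: Larger battery pack: upright black box, 64 (its x) x 36 (y) x 110 mm tall (z), about 0.26 kg; origin at the centre of its underside. It sits 28 mm deep in a fixed grey cradle (rim 40 mm above the table, 91 x 63 mm plus a low bulge on the -y side) and a hidden catch locks it in. Release button on its +y side. Squeezed from above across y, finger on button, it lifts straight out.
- release (a joint): Larger pack's release button: ribbed grey plate on the pack's +y side, 36 mm wide (x), 66 to 102 mm above the pack's underside, 8 mm proud (44 mm across pack and button, 36 mm pressed flush). 0 = out, 0.0085 m = fully in (moves along pack -y). Spring 3 N to start, 5.5 N fully in; springs back when let go. The catch is free from about 6 mm in.
- pack_small: The smaller battery pack, to be left alone: same looks, 40 mm (x) by 36 mm (y) by 75 mm tall, with a like button on its +y side, in a like cradle of its own. Origin: centre of its underside.
- tray: Shallow open aluminium tray fixed to the mat, 160 mm (its x) by 130 mm (its y), rim 18 mm above the table, walls and floor 4 mm thick. Origin: centre of its underside at table level, z up.

How it is judged:
By the outcome, as a careful person would: the job done as asked, in the order asked, and still so for the second after the job is handed in, with the robot touching nothing.
It also fails if it takes over 35 s, if anything falls off the work surface, if the arm or the gripper's body presses on something with over 40 N, if the wrist force passes 120 N, or if a joint passes its speed limit or range.

## Working session

There is one attempt and no reset: what is moved stays moved. The work goes in short steps, Python scripts to look and compute and a tool call to move; the robot and the scene stay as the last step left them, time stands still between calls to the robot, and variables do not carry over. Pictures are saved under pics/ and viewed, at most 10 in all, crops included, and the job is handed in when it is done.

Besides the shell and the picture viewer there is one more tool, called after "Emit:" as name([rows], argument=value, ...), one row to a line, values as JSON. send_rows: Moves the arm, as the interface text tells. Its arguments: {"type":"object","properties":{"steps":{"type":"array","items":{"type":"object","properties":{"translation":{"type":"array","items":{"type":"number"}},"delta_rot":{"type":"array","items":{"type":"number"}},"jaw":{"type":"number"}}}}},"required":["steps"]}

```bash
mkdir -p pics
cat > h.py <<'E'
from plant import *
import numpy as np, cv2
def grab(n,save=None):
    f=grab_frame(n)
    if save: cv2.imwrite('pics/'+save,f['pixels'])
    np.savez('%s.npz'%n,**f)
    return f
def world(f):
    R=cv2.Rodrigues(np.array(f['rvec'],float))[0];t=np.array(f['tvec'],float).ravel()
    z=f['range_z'];v,u=np.mgrid[:z.shape[0],:z.shape[1]]
    P=np.stack([(u-f['cx'])/f['fx']*z,(v-f['cy'])/f['fy']*z,z],-1)
    W=(P-t)@R
    W[z==0]=np.nan
    return W
E
python3 - <<'E'
from h import *
grab('top','top1.png');grab('scene','scene1.png');s=state();print(s['time'],s['tool_pos'],s['tool_rot'],s['gripper_width'])
E
```

```text
0.1 [ 0.19043697 -0.59469517  0.24418193] [-9.46521830e-04  9.88024334e-01  1.54295229e-01 -3.54850993e-05] 0.9981035163316899
```

View pics/top1.png

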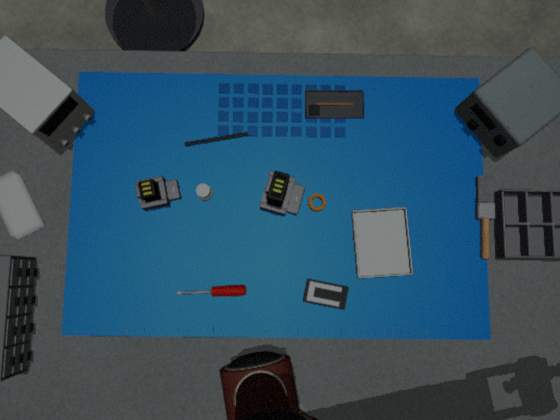

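View pics/scene1.png

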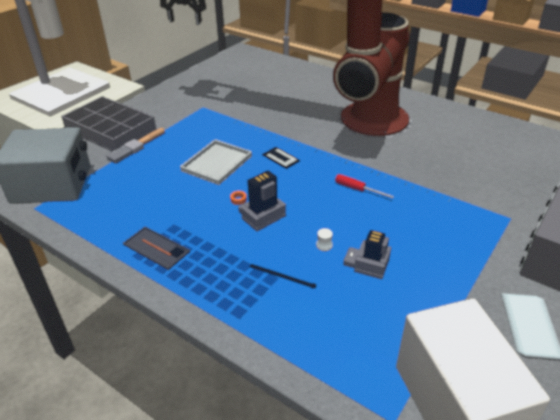

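The top view shows the large pack near (280,188) with its cradle bulge to the right (pack -y is roughly image right). The small pack is at (150,190) and the tray at (382,242). The scene view agrees: pack at (263,190), tray at (216,160).

Run:
```python
from h import *
f=dict(np.load('top.npz'));W=world(f);g=f['pixels']
cv2.imwrite('pics/topc.png',cv2.resize(g[150:230,240:340],None,fx=7,fy=7,interpolation=cv2.INTER_CUBIC))
def rect(m,name):
    P=W[m][:,:2]; r=cv2.minAreaRect((P*1000).astype(np.float32)); print(name,m.sum(),r, np.nanmedian(W[m],0))
sub=np.zeros(g.shape[:2],bool);sub[160:225,250:312]=1
print('mat z',np.nanmedian(W[300:320,150:170,2]))
z=W[...,2]
rect(sub&(z>.10),'top of pack')
rect(sub&(z>.117),'top of pack>117')
rect(sub&(z>.03)&(z<.05),'cradle rim')
for lo in np.arange(.0,.14,.01): print(round(lo,2),(sub&(z>=lo)&(z<lo+.01)).sum(),end='; ')
s2=np.zeros_like(sub);s2[195:290,340:425]=1
hsv=cv2.cvtColor(g,cv2.COLOR_BGR2HSV)
m=(s2&(hsv[...,1]<90)&(hsv[...,2]>60)).astype(np.uint8)
c=max(cv2.findContours(m,0,2)[0],key=cv2.contourArea)
mm=np.zeros_like(m);cv2.drawContours(mm,[c],-1,1,-1)
rect((mm>0)&np.isfinite(z),'tray')
# scene depth too
f2=dict(np.load('scene.npz'));W2=world(f2);z2=W2[...,2]
s=np.zeros(z2.shape,bool);s[165:235,235:290]=1
for n,m in(('top',s&(z2>.117)&(z2<.14)),('pack',s&(z2>.06)&(z2<.14)),('cr',s&(z2>.034)&(z2<.046))):
    P=W2[m][:,:2];print('scene',n,m.sum(),cv2.minAreaRect((P*1000).astype(np.float32)),np.median(W2[m],0))
```

```text
mat z 0.0006144238548435536
top of pack 554 ((586.4940795898438, 4.066509246826172), (44.64619827270508, 64.40916442871094), 74.23792266845703) [0.58467315 0.00260044 0.12203866]
top of pack>117 475 ((586.096435546875, 2.5215530395507812), (40.86906433105469, 64.33912658691406), 74.7471694946289) [5.84651540e-01 4.54112536e-04 1.22380587e-01]
cradle rim 423 ((585.2387084960938, 0.045803070068359375), (62.897911071777344, 91.76266479492188), 74.62638854980469) [ 0.56205613 -0.00628828  0.04002196]
0.0 1833; 0.01 330; 0.02 92; 0.03 209; 0.04 214; 0.05 11; 0.06 12; 0.07 10; 0.08 12; 0.09 17; 0.1 12; 0.11 144; 0.12 398; 0.13 0; 0.14 0; tray 3760 ((474.0094299316406, -249.4478759765625), (162.59251403808594, 132.81344604492188), 4.045996189117432) [ 0.4729898  -0.2505067   0.00504584]
scene top 286 ((587.7532348632812, 8.423749923706055), (46.69450759887695, 66.7375717163086), 75.98279571533203) [0.59112584 0.00766011 0.12259494]
scene pack 854 ((588.5975341796875, 9.240388870239258), (48.713165283203125, 67.94596099853516), 75.37474060058594) [0.60134812 0.01534156 0.10651603]
scene cr 377 ((587.6168823242188, 6.505245208740234), (65.13719940185547, 94.0255355834961), 70.46282196044922) [0.6092467  0.022204   0.03984032]
```

View pics/topc.png

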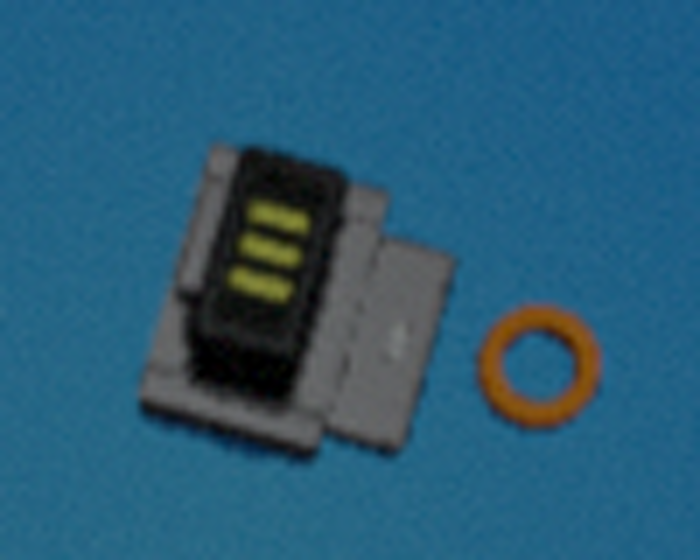

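Large pack: centre about (0.586, 0.001), yaw -15.4°, underside z 0.012. The 62.9x91.8 rim and the 0.122 top match the given sizes. Tray centre is (0.474, -0.249), yaw 4°. The crop shows the bulge on the right, so the button is on the left (world +y). Next I move halfway across.

Emit:
send_rows([
  {"translation":[3.5,-2.8,0],"delta_rot":[0,0,0.04],"jaw":8.5},
  {"translation":[7,-5.6,0],"delta_rot":[0,0,0.08],"jaw":8.5},
  {"translation":[10.5,-8.4,0],"delta_rot":[0,0,0.12],"jaw":8.5},
  {"translation":[14,-11.2,0],"delta_rot":[0,0,0.16],"jaw":8.5},
  {"translation":[17.5,-14,0],"delta_rot":[0,0,0.2],"jaw":8.5},
  {"translation":[21,-16.8,0],"delta_rot":[0,0,0.24],"jaw":8.5},
  {"translation":[24.5,-19.6,0],"delta_rot":[0,0,0.27],"jaw":8.5},
  {"translation":[28,-22.4,0],"delta_rot":[0,0,0.3],"jaw":8.5},
])

```text
time: 0.9
tool_pos: [0.3894, -0.2947, 0.2449]
tool_rot: [-0.0, 1.0, 0.004, -0.0]
contact_force: [1.0, 0.5, 0.1]
gripper_width: 0.997
grasp_force: 0.0
```

```bash
cat > d.py <<'E'
import sys
from h import *
from scipy.spatial.transform import Rotation as Ro
def delta(x,y,z,yaw):
    s=state();q=s['tool_rot'];R=Ro.from_quat([q[1],q[2],q[3],q[0]])
    p=np.array(s['tool_pos'])
    T=Ro.from_euler('z',yaw,degrees=True)*Ro.from_euler('x',180,degrees=True)
    print('t',round(s['time'],2),'p',p.round(4),'F',np.round(s['contact_force'],1),'w',round(s['gripper_width']*8.54,2),'g',round(s['grasp_force'],1),'j',np.round(s['joint_pos'],2))
    print('trans cm',(R.inv().apply(np.array([x,y,z])-p)*100).round(2),'rot',(R.inv()*T).as_rotvec().round(4))
if __name__=='__main__': delta(*map(float,sys.argv[1:5]))
E
python3 d.py .586 .001 .2 -15.4
```

```text
t 0.9 p [ 0.3894 -0.2947  0.2449] F [1.  0.5 0.1] w 8.51 g 0.0 j [-0.8  -0.28  1.92  0.    1.5   0.76]
trans cm [ 19.91 -29.41   4.49] rot [-3.00e-04  2.00e-04  2.77e-01]
```

Emit:
send_rows([
  {"translation":[2.5,-3.7,0.5],"delta_rot":[0,0,0.04],"jaw":8.5},
  {"translation":[5,-7.4,1],"delta_rot":[0,0,0.08],"jaw":8.5},
  {"translation":[7.5,-11.1,1.5],"delta_rot":[0,0,0.12],"jaw":8.5},
  {"translation":[10,-14.8,2],"delta_rot":[0,0,0.16],"jaw":8.5},
  {"translation":[12.5,-18.5,2.5],"delta_rot":[0,0,0.2],"jaw":8.5},
  {"translation":[15,-22.2,3],"delta_rot":[0,0,0.24],"jaw":8.5},
  {"translation":[17.5,-25.9,3.8],"delta_rot":[0,0,0.26],"jaw":8.5},
  {"translation":[19.9,-29.4,4.5],"delta_rot":[0,0,0.277],"jaw":8.5},
])

```text
time: 1.7
tool_pos: [0.5855, 0.0014, 0.1995]
tool_rot: [0.0, 0.991, -0.133, -0.0]
contact_force: [0.4, -0.3, 0.9]
gripper_width: 0.994
grasp_force: 0.0
```

```bash
python3 d.py .586 .001 .09 -15.4
python3 - <<'E'
from h import *
f=grab('top');W=world(f);f2=grab('scene')
a=cv2.resize(f['pixels'][130:230,220:340],None,fx=3.3,fy=3.3,interpolation=2);b=cv2.resize(f2['pixels'][120:240,210:330],(396,396),interpolation=2)
c=np.zeros((396,800,3),np.uint8);c[:330,:396]=a[:330,:396];c[:,400:796]=b;cv2.imwrite('pics/over.png',c)
E
```

```text
t 1.7 p [0.5855 0.0014 0.1995] F [ 0.4 -0.3  0.9] w 8.49 g 0.0 j [-0.12 -0.01  1.75 -0.    1.4   1.71]
trans cm [ 0.07  0.02 10.95] rot [0.0002 0.0006 0.0014]
```

View pics/over.png

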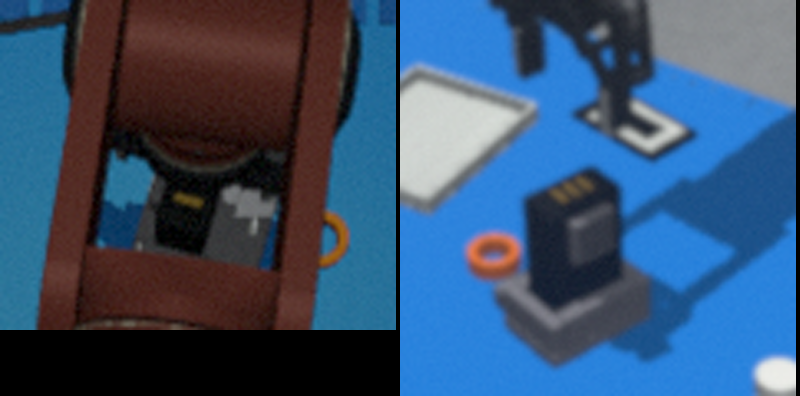

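The arm is over the pack. In the scene crop the button is at (595,235), on the face away from the ring, as expected, and the fingers at (530,55) and (610,110) lie across it. I descend, then close.

Emit:
send_rows([
  {"translation":[0,0,2],"delta_rot":[0,0,0],"jaw":8.5},
  {"translation":[0,0,4],"delta_rot":[0,0,0],"jaw":8.5},
  {"translation":[0,0,6],"delta_rot":[0,0,0],"jaw":8.5},
  {"translation":[0,0,8],"delta_rot":[0,0,0],"jaw":8.5},
  {"translation":[0,0,9.5],"delta_rot":[0,0,0],"jaw":8.5},
  {"translation":[0,0,10.5],"delta_rot":[0,0,0],"jaw":8.5},
  {"translation":[0,0,11],"delta_rot":[0,0,0],"jaw":8.5},
  {"translation":[0,0,11],"delta_rot":[0,0,0],"jaw":8.5},
])

```text
time: 2.6
tool_pos: [0.5848, -0.0007, 0.0899]
tool_rot: [0.0, 0.991, -0.133, -0.0]
contact_force: [0.4, 0.6, -0.3]
gripper_width: 0.993
grasp_force: 0.0
```

```bash
python3 d.py .586 .001 .09 -15.4
python3 - <<'E'
from h import *
f2=grab('scene');cv2.imwrite('pics/down.png',cv2.resize(f2['pixels'][120:240,210:330],(600,600),interpolation=2))
E
```

```text
t 2.6 p [ 0.5848 -0.0007  0.0899] F [ 0.4  0.6 -0.3] w 8.48 g 0.0 j [-0.13  0.1   1.83 -0.    1.21  1.71]
trans cm [ 0.07 -0.2  -0.01] rot [0.0002 0.0008 0.0014]
```

View pics/down.png

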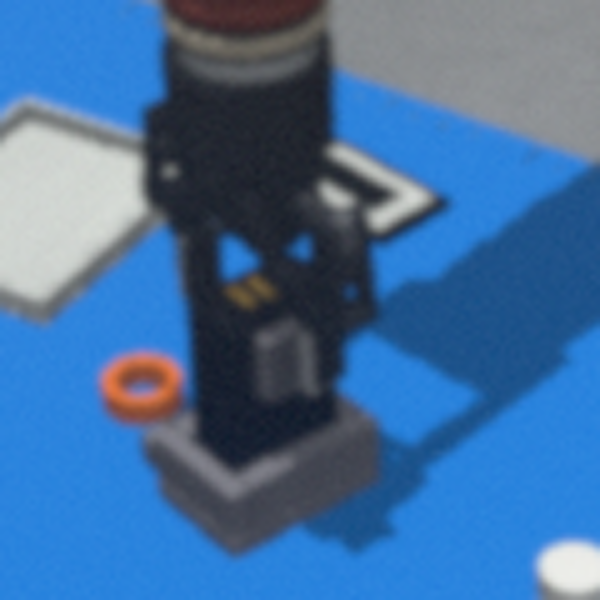

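The fingers straddle the pack at button height (button at (285,365)), with no contact. Closing gradually.

Emit:
send_rows([
  {"translation":[0,-0.1,0],"delta_rot":[0,0,0],"jaw":7.5},
  {"translation":[0,-0.1,0],"delta_rot":[0,0,0],"jaw":6.5},
  {"translation":[0,-0.1,0],"delta_rot":[0,0,0],"jaw":5.8},
  {"translation":[0,-0.1,0],"delta_rot":[0,0,0],"jaw":5.2},
  {"translation":[0,-0.1,0],"delta_rot":[0,0,0],"jaw":4.8},
  {"translation":[0,-0.1,0],"delta_rot":[0,0,0],"jaw":4.4},
  {"translation":[0,-0.1,0],"delta_rot":[0,0,0],"jaw":4.0},
  {"translation":[0,-0.1,0],"delta_rot":[0,0,0],"jaw":3.8},
])

```text
time: 3.45
tool_pos: [0.5859, 0.0006, 0.0911]
tool_rot: [-0.0, 0.991, -0.133, 0.001]
contact_force: [0.6, 3.5, 5.3]
gripper_width: 0.447
grasp_force: 3.2
```

```bash
python3 d.py .586 .001 .09 -15.4
```

```text
t 3.45 p [0.5859 0.0006 0.0911] F [0.6 3.5 5.3] w 3.81 g 3.2 j [-0.13  0.1   1.83  0.    1.21  1.71]
trans cm [-0.   -0.04  0.11] rot [-0.0008 -0.0013  0.0016]
```

Emit:
send_rows([
  {"translation":[0,0,0],"delta_rot":[0,0,0],"jaw":3.6},
  {"translation":[0,0,0],"delta_rot":[0,0,0],"jaw":3.4},
  {"translation":[0,0,0],"delta_rot":[0,0,0],"jaw":3.0},
  {"translation":[0,0,0],"delta_rot":[0,0,0],"jaw":2.5},
  {"translation":[0,0,0],"delta_rot":[0,0,0],"jaw":2.0},
  {"translation":[0,0,0],"delta_rot":[0,0,0],"jaw":2.0},
  {"translation":[0,0,0],"delta_rot":[0,0,0],"jaw":2.0},
  {"translation":[0,0,0],"delta_rot":[0,0,0],"jaw":2.0},
])

```text
time: 4.25
tool_pos: [0.586, 0.0009, 0.0912]
tool_rot: [-0.001, 0.991, -0.133, 0.001]
contact_force: [0.3, 4.7, 6.2]
gripper_width: 0.413
grasp_force: 59.1
```

```bash
python3 d.py .586 .001 .09 -15.4
```

```text
t 4.25 p [0.586  0.0009 0.0912] F [0.3 4.7 6.2] w 3.53 g 59.1 j [-0.13  0.1   1.83  0.    1.21  1.71]
trans cm [-0.01 -0.01  0.12] rot [-0.0016 -0.0014  0.0014]
```

Opening 35.3 mm at 59 N, so the button is flush. Lifting straight up, slowly at first.

Emit:
send_rows([
  {"translation":[0,0,-0.2],"delta_rot":[0,0,0],"jaw":2.0},
  {"translation":[0,0,-0.5],"delta_rot":[0,0,0],"jaw":2.0},
  {"translation":[0,0,-0.8],"delta_rot":[0,0,0],"jaw":2.0},
  {"translation":[0,0,-1.2],"delta_rot":[0,0,0],"jaw":2.0},
  {"translation":[0,0,-1.6],"delta_rot":[0,0,0],"jaw":2.0},
  {"translation":[0,0,-2.0],"delta_rot":[0,0,0],"jaw":2.0},
  {"translation":[0,0,-2.5],"delta_rot":[0,0,0],"jaw":2.0},
  {"translation":[0,0,-3.0],"delta_rot":[0,0,0],"jaw":2.0},
])

```text
time: 5.05
tool_pos: [0.5845, 0.0001, 0.1202]
tool_rot: [0.0, 0.991, -0.133, -0.001]
contact_force: [-0.6, 0.6, -3.4]
gripper_width: 0.415
grasp_force: 60.3
```

```bash
python3 d.py .586 .001 .18 -15.4
```

```text
t 5.05 p [5.845e-01 1.000e-04 1.202e-01] F [-0.6  0.6 -3.4] w 3.54 g 60.3 j [-0.13  0.07  1.81 -0.    1.26  1.71]
trans cm [ 0.11 -0.12 -5.98] rot [0.0013 0.0022 0.0017]
```

Emit:
send_rows([
  {"translation":[0,0,-0.8],"delta_rot":[0,0,0],"jaw":2.0},
  {"translation":[0,0,-1.8],"delta_rot":[0,0,0],"jaw":2.0},
  {"translation":[0,0,-2.8],"delta_rot":[0,0,0],"jaw":2.0},
  {"translation":[0,0,-3.8],"delta_rot":[0,0,0],"jaw":2.0},
  {"translation":[0,0,-4.8],"delta_rot":[0,0,0],"jaw":2.0},
  {"translation":[0,0,-5.6],"delta_rot":[0,0,0],"jaw":2.0},
  {"translation":[0,0,-6],"delta_rot":[0,0,0],"jaw":2.0},
  {"translation":[0,0,-6],"delta_rot":[0,0,0],"jaw":2.0},
])

```text
time: 5.85
tool_pos: [0.5857, 0.0003, 0.1813]
tool_rot: [0.0, 0.991, -0.133, 0.001]
contact_force: [-0.7, -0.8, -3.5]
gripper_width: 0.415
grasp_force: 60.3
```

```bash
python3 d.py .474 -.249 .18 -15.4
python3 - <<'E'
from h import *
f2=grab('scene');cv2.imwrite('pics/lift.png',cv2.resize(f2['pixels'][100:240,180:330],(640,600),interpolation=2))
E
```

```text
t 5.85 p [5.857e-01 3.000e-04 1.813e-01] F [-0.7 -0.8 -3.5] w 3.55 g 60.3 j [-0.13  0.01  1.77 -0.    1.36  1.71]
trans cm [-4.19 27.    0.12] rot [-0.0001 -0.0015  0.0016]
```

View pics/lift.png

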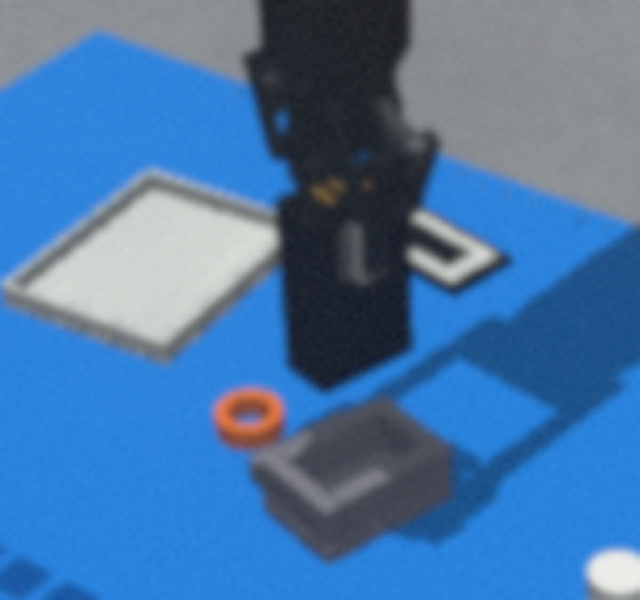

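The pack is out of its cradle and upright (bottom at (330,380)), and the cradle is empty at (360,470). Carrying it to the tray.

Emit:
send_rows([
  {"translation":[-0.3,2,0],"delta_rot":[0,0,0],"jaw":2.0},
  {"translation":[-0.9,6,0],"delta_rot":[0,0,0],"jaw":2.0},
  {"translation":[-1.6,10.2,0],"delta_rot":[0,0,0],"jaw":2.0},
  {"translation":[-2.3,14.6,0],"delta_rot":[0,0,0],"jaw":2.0},
  {"translation":[-3,19,0],"delta_rot":[0,0,0],"jaw":2.0},
  {"translation":[-3.6,23,0],"delta_rot":[0,0,0],"jaw":2.0},
  {"translation":[-4,26,0],"delta_rot":[0,0,0],"jaw":2.0},
  {"translation":[-4.2,27,0],"delta_rot":[0,0,0],"jaw":2.0},
])

```text
time: 6.7
tool_pos: [0.472, -0.2512, 0.1796]
tool_rot: [0.0, 0.991, -0.135, -0.001]
contact_force: [-0.0, 0.1, -3.4]
gripper_width: 0.415
grasp_force: 60.8
```

```bash
python3 d.py .474 -.249 .083 -15.4;python3 - <<'E'
from h import *
f2=grab('scene');cv2.imwrite('pics/tray.png',cv2.resize(f2['pixels'][80:220,150:300],(640,600),interpolation=2))
W=world(f2);z=W[...,2]
s=state();p=np.array(s['tool_pos']);m=(np.hypot(W[...,0]-p[0],W[...,1]-p[1])<.05)&(z>.04)&(z<.16)
print('pack low z',np.percentile(z[m],[0,1,3,5]),m.sum())
E
```

```text
t 6.7 p [ 0.472  -0.2512  0.1796] F [-0.   0.1 -3.4] w 3.55 g 60.8 j [-0.63 -0.11  1.89 -0.    1.37  1.21]
trans cm [ 0.15 -0.27  9.66] rot [ 0.0004  0.0012 -0.0017]
pack low z [0.10077439 0.10334146 0.10573026 0.10689813] 496
```

View pics/tray.png

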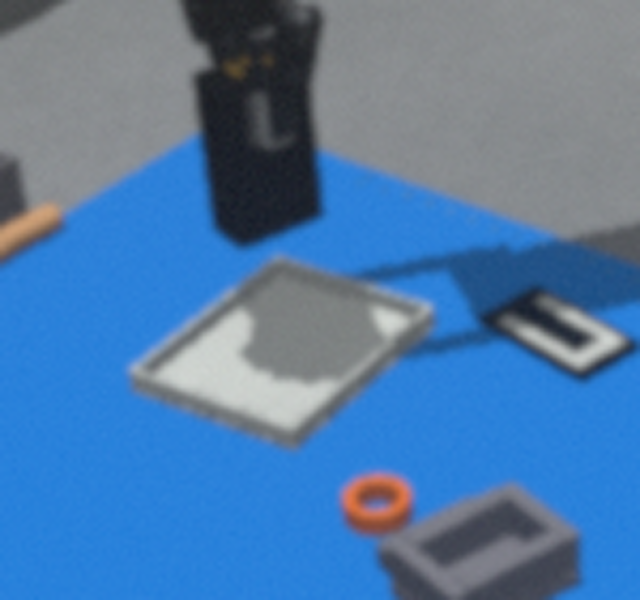

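The pack hangs upright with its underside at z≈0.101, above the tray at (285,350). Going down about 9 cm, then feeling for the floor at 4 mm.

Emit:
send_rows([
  {"translation":[0,0,1.2],"delta_rot":[0,0,0],"jaw":2.0},
  {"translation":[0,0,2.8],"delta_rot":[0,0,0],"jaw":2.0},
  {"translation":[0,-0.1,4.5],"delta_rot":[0,0,0],"jaw":2.0},
  {"translation":[0,-0.1,6.2],"delta_rot":[0,0,0],"jaw":2.0},
  {"translation":[0,-0.1,7.6],"delta_rot":[0,0,0],"jaw":2.0},
  {"translation":[0,-0.1,8.6],"delta_rot":[0,0,0],"jaw":2.0},
  {"translation":[0,-0.1,9.1],"delta_rot":[0,0,0],"jaw":2.0},
  {"translation":[0,-0.1,9.2],"delta_rot":[0,0,0],"jaw":2.0},
])

```text
time: 7.55
tool_pos: [0.4736, -0.2475, 0.0875]
tool_rot: [-0.0, 0.991, -0.133, -0.001]
contact_force: [-0.4, 0.1, -4.3]
gripper_width: 0.415
grasp_force: 60.8
```

Emit:
send_rows([
  {"translation":[0,0,0.05],"delta_rot":[0,0,0],"jaw":2.0},
  {"translation":[0,0,0.1],"delta_rot":[0,0,0],"jaw":2.0},
  {"translation":[0,0,0.15],"delta_rot":[0,0,0],"jaw":2.0},
  {"translation":[0,0,0.2],"delta_rot":[0,0,0],"jaw":2.0},
  {"translation":[0,0,0.25],"delta_rot":[0,0,0],"jaw":2.0},
  {"translation":[0,0,0.3],"delta_rot":[0,0,0],"jaw":2.0},
  {"translation":[0,0,0.35],"delta_rot":[0,0,0],"jaw":2.0},
  {"translation":[0,0,0.35],"delta_rot":[0,0,0],"jaw":2.0},
])

```text
time: 8.35
tool_pos: [0.4737, -0.248, 0.0847]
tool_rot: [-0.0, 0.991, -0.133, -0.0]
contact_force: [-0.1, -0.2, -4.0]
gripper_width: 0.415
grasp_force: 60.8
```

Emit:
send_rows([
  {"translation":[0,0,0.03],"delta_rot":[0,0,0],"jaw":2.0},
  {"translation":[0,0,0.06],"delta_rot":[0,0,0],"jaw":2.0},
  {"translation":[0,0,0.09],"delta_rot":[0,0,0],"jaw":2.0},
  {"translation":[0,0,0.12],"delta_rot":[0,0,0],"jaw":2.0},
  {"translation":[0,0,0.15],"delta_rot":[0,0,0],"jaw":2.0},
  {"translation":[0,0,0.18],"delta_rot":[0,0,0],"jaw":2.0},
  {"translation":[0,0,0.2],"delta_rot":[0,0,0],"jaw":2.0},
  {"translation":[0,0,0.2],"delta_rot":[0,0,0],"jaw":2.0},
])

```text
time: 9.15
tool_pos: [0.4738, -0.248, 0.0832]
tool_rot: [0.0, 0.991, -0.133, -0.0]
contact_force: [-0.9, 1.4, 0.2]
gripper_width: 0.412
grasp_force: 61.1
```

The floor now carries the pack (force went from -3.5 to about 0). I open slowly and shift the tool toward the button side, so the other finger stays still while the button springs out.

Emit:
send_rows([
  {"translation":[0,0,0.03],"delta_rot":[0,0,0],"jaw":3.3},
  {"translation":[0,0,0.03],"delta_rot":[0,0,0],"jaw":3.5},
  {"translation":[0,-0.03,0.03],"delta_rot":[0,0,0],"jaw":3.6},
  {"translation":[0,-0.08,0.03],"delta_rot":[0,0,0],"jaw":3.7},
  {"translation":[0,-0.13,0.03],"delta_rot":[0,0,0],"jaw":3.8},
  {"translation":[0,-0.18,0.03],"delta_rot":[0,0,0],"jaw":3.9},
  {"translation":[0,-0.23,0.03],"delta_rot":[0,0,0],"jaw":4.0},
  {"translation":[0,-0.23,0.03],"delta_rot":[0,0,0],"jaw":4.0},
])

```text
time: 9.95
tool_pos: [0.4744, -0.246, 0.0824]
tool_rot: [0.0, 0.991, -0.133, 0.0]
contact_force: [0.1, -0.8, -1.8]
gripper_width: 0.47
grasp_force: 4.4
```

Emit:
send_rows([
  {"translation":[0,-0.05,0],"delta_rot":[0,0,0],"jaw":4.1},
  {"translation":[0,-0.1,0],"delta_rot":[0,0,0],"jaw":4.2},
  {"translation":[0,-0.15,0],"delta_rot":[0,0,0],"jaw":4.3},
  {"translation":[0,-0.2,0],"delta_rot":[0,0,0],"jaw":4.4},
  {"translation":[0,-0.25,0],"delta_rot":[0,0,0],"jaw":4.5},
  {"translation":[0,-0.25,0],"delta_rot":[0,0,0],"jaw":4.7},
  {"translation":[0,-0.2,0],"delta_rot":[0,0,0],"jaw":5.0},
  {"translation":[0,-0.2,0],"delta_rot":[0,0,0],"jaw":5.4},
])

```text
time: 10.75
tool_pos: [0.4751, -0.244, 0.0828]
tool_rot: [0.0, 0.991, -0.133, 0.0]
contact_force: [0.8, 0.6, 0.1]
gripper_width: 0.635
grasp_force: 0.0
```

Emit:
send_rows([
  {"translation":[0,0,0],"delta_rot":[0,0,0],"jaw":6},
  {"translation":[0,0,0],"delta_rot":[0,0,0],"jaw":6.6},
  {"translation":[0,0,0],"delta_rot":[0,0,0],"jaw":7.2},
  {"translation":[0,0,0],"delta_rot":[0,0,0],"jaw":7.8},
  {"translation":[0,0,0],"delta_rot":[0,0,0],"jaw":8.4},
  {"translation":[0,0,0],"delta_rot":[0,0,0],"jaw":8.5},
  {"translation":[0,0,0],"delta_rot":[0,0,0],"jaw":8.5},
  {"translation":[0,0,0],"delta_rot":[0,0,0],"jaw":8.5},
])

```text
time: 11.55
tool_pos: [0.4749, -0.2438, 0.0825]
tool_rot: [-0.0, 0.991, -0.133, -0.0]
contact_force: [0.1, 0.7, 0.9]
gripper_width: 0.996
grasp_force: 0.0
```

```bash
python3 d.py .474 -.249 .083 -15.4;python3 - <<'E'
from h import *
f2=grab('scene');cv2.imwrite('pics/rel.png',cv2.resize(f2['pixels'][80:220,150:300],(640,600),interpolation=2))
E
```

```text
t 11.55 p [ 0.4749 -0.2438  0.0825] F [0.1 0.7 0.9] w 8.51 g 0.0 j [-0.61 -0.    1.96  0.    1.19  1.22]
trans cm [ 0.05  0.52 -0.05] rot [-0.      0.      0.0015]
```

View pics/rel.png

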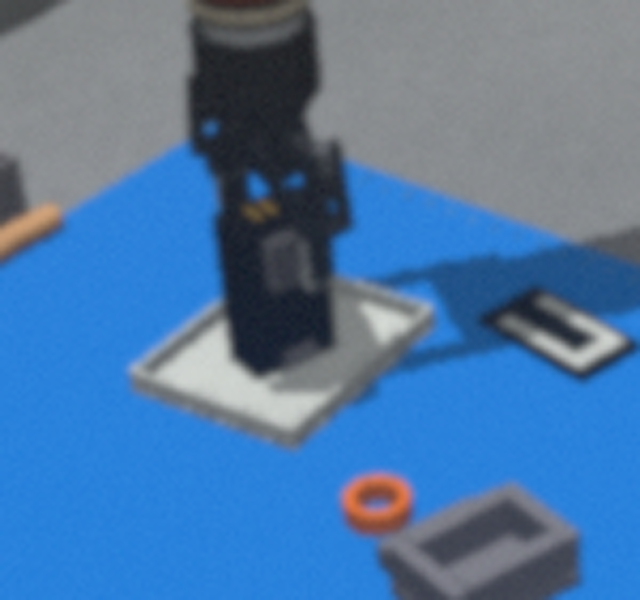

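The pack stands upright on the tray floor (base near (265,370)) with the button out and the fingers clear of it. Retracting straight up.

Emit:
send_rows([
  {"translation":[0,0,-1],"delta_rot":[0,0,0],"jaw":8.5},
  {"translation":[0,0,-2.5],"delta_rot":[0,0,0],"jaw":8.5},
  {"translation":[0,0,-4.5],"delta_rot":[0,0,0],"jaw":8.5},
  {"translation":[0,0,-7],"delta_rot":[0,0,0],"jaw":8.5},
  {"translation":[0,0,-9.5],"delta_rot":[0,0,0],"jaw":8.5},
  {"translation":[0,0,-12],"delta_rot":[0,0,0],"jaw":8.5},
  {"translation":[0,0,-13],"delta_rot":[0,0,0],"jaw":8.5},
  {"translation":[0,0,-13],"delta_rot":[0,0,0],"jaw":8.5},
])

```text
time: 12.4
tool_pos: [0.476, -0.2446, 0.2156]
tool_rot: [0.001, 0.991, -0.133, 0.002]
contact_force: [-0.3, -0.1, 0.5]
gripper_width: 0.997
grasp_force: 0.0
```

```bash
python3 d.py .474 -.249 .083 -15.4;python3 - <<'E'
from h import *
f2=grab('scene','end.png')
W=world(f2);z=W[...,2];m=(np.hypot(W[...,0]-.474,W[...,1]+.249)<.06)&(z>.108)&(z<.13)
print('pack top',m.sum(),np.median(W[m],0),cv2.minAreaRect((W[m][:,:2]*1000).astype(np.float32)))
E
```

```text
t 12.4 p [ 0.476  -0.2446  0.2156] F [-0.3 -0.1  0.5] w 8.51 g 0.0 j [-0.61 -0.15  1.86 -0.    1.43  1.22]
trans cm [-0.14  0.45 13.26] rot [ 0.0018 -0.0049  0.0016]
pack top 211 [ 0.4783967  -0.24007815  0.11416184] ((475.5286560058594, -241.51568603515625), (45.12366485595703, 65.36102294921875), 75.1387710571289)
```

View pics/end.png

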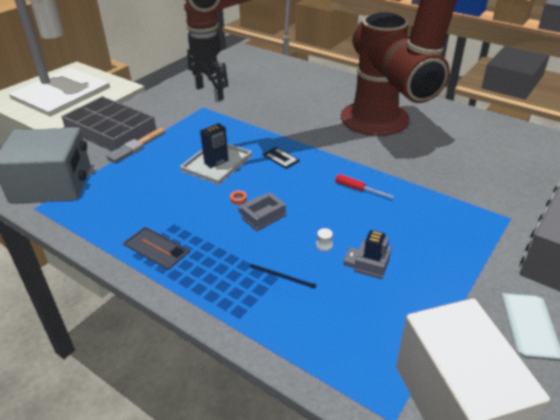

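The pack stands upright in the tray at (215,148), its top at z = 0.114 (4 mm floor plus 110 mm). The small pack is still in its cradle at (374,248), and the gripper is clear. Handing in.

```bash
python3 -c "
from plant import *
print(job_done())"
```

```text
the job is handed in; nothing more can be done
None
```

I took the large pack out of its cradle with the release button held in and stood it upright on the tray floor. The gripper is clear, the small pack is untouched in its own cradle, and I handed the job in at about 12.5 s.

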